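# Level the router-table insert seats and lay the plate in flush

### The job

One of the four brass pads that carry this small trim-router table's insert plate stands a few millimetres too high: with the orange-handled probe touch all four, one after another, starting at the red dot and going clockwise as seen from above, then push the high one down until it is level with the other three. Stand the probe back in its wooden stand, then lay the black plate in the opening so that it rests on the pads, level and flush with the grey frame all round, and leave the glue, the jar and the hammer where they are.

Things in the scene. Friction and masses are not known exactly. Their poses are not given: they have to be found in the camera images.
- frame: Fixed frame of a small trim-router table, lying on the bench: plywood board with grey laminate face, 190 (x) x 230 (y) x 40 mm thick, with a through opening 128 (x) x 168 (y) mm in its middle. Origin at the centre of its underside on the bench, z up. A flat red dot (16 mm) on its top face at x -79, y +99 mm marks the first pad. In each corner of the opening a 34 mm square steel bracket carries a round brass pad.
- opening (a point): centre of the opening, at the level of the board's top face (40 mm above the bench); axes as the frame's
- pad1 (a point): Centre of the first brass pad (22 mm diameter, next to the red dot; frame x -44, y +64 mm), at the proper height of a pad's top: 30 mm above the bench, 10 mm below the board's face. Fixed to the frame: it does not show how high the pad really is. Three pads are at the proper height within 0.3 mm; one, at random, is 4 to 6 mm higher.
- pad2 (a point): Same for the second pad, clockwise from above (frame x +44, y +64 mm). All pads are stiff friction plungers that stay where they are left: they hold still under less than 15 N, slide down when pushed harder (18 to 20 N) and do not spring back or pull up. They can be pushed too far, to 9 mm below the proper height. Bracket collars end 19 mm above the bench.
- pad3 (a point): same for the third pad (frame x +44, y -64 mm)
- pad4 (a point): same for the fourth pad (frame x -44, y -64 mm)
- plate: Loose black insert plate 120 (x) x 160 (y) x 10 mm, 0.25 to 0.5 kg, flat on the bench; origin at the centre of its underside, z up. A wooden handle stands in the middle of its top: 24 mm wide (x), 100 mm long (y), 40 mm high above the plate's face. The plate fits the opening with 4 mm play on every side, its x along the frame's x, either way round; on level pads it is flush with the board.
- corner_a (a point): point on the plate's top face near the corner, plate x -58, y +78, z 10 mm
- corner_b (a point): the same, plate x +58, y +78 mm
- corner_c (a point): the same, plate x +58, y -78 mm
- corner_d (a point): the same, plate x -58, y -78 mm
- probe: Loose touch probe, 150 mm tall, 0.13 kg, standing upright in its stand. Origin at the end of its steel tip, z up along it: a steel rod 12 mm in diameter with a round end from z 0 to 80 mm, then an orange square grip 30 x 30 mm (sides along x and y) from z 80 to 150 mm. The underside of the grip rests on the stand's top.
- probe_tip (a point): the very end of the probe's steel tip (the probe's origin)
- stand: Fixed dark wooden block 80 x 80 x 90 mm high with an upright through hole 25 mm in diameter in its middle. Origin at the centre of its underside, z up. The probe, when parked, has its tip 10 mm above the bench, centred in the hole.
- stand_top (a point): mouth of the stand's hole, at the centre of its top face, 90 mm above the bench
- glue: yellow glue bottle, 60 mm diameter, 170 mm tall, standing; origin at the centre of its underside; to be left alone
- jar: glass jar, 72 mm diameter, 100 mm tall, standing; origin at the centre of its underside; to be left alone
- hammer: hammer lying on the bench; to be left alone
Things that resemble listed ones, but are neither listed nor needed, are in the scene too. Of the things that look like the plate, the middle-sized one is meant.

How it is judged:
On the way, in this order (a step that is already met when the one before it is completed fails the run):
1. the probe's steel tip touches the first (red dot) brass pad (contact force between probe_c0 and anything else above 1 N and horizontal distance between probe_tip and pad1 below 0.011 m and z of probe_tip in the frame of pad1 below 0.012 m), for 0.05 s.
2. the probe's steel tip touches the second brass pad (contact force between probe_c0 and anything else above 1 N and horizontal distance between probe_tip and pad2 below 0.011 m and z of probe_tip in the frame of pad2 below 0.012 m), for 0.05 s.
3. the probe's steel tip touches the third brass pad (contact force between probe_c0 and anything else above 1 N and horizontal distance between probe_tip and pad3 below 0.011 m and z of probe_tip in the frame of pad3 below 0.012 m), for 0.05 s.
4. the probe's steel tip touches the fourth brass pad (contact force between probe_c0 and anything else above 1 N and horizontal distance between probe_tip and pad4 below 0.011 m and z of probe_tip in the frame of pad4 below 0.012 m), for 0.05 s.
5. the probe stands in its wooden stand again, let go, with the plate not yet in the opening (horizontal distance between probe and stand below 0.009 m and angle between probe's own z axis and vertical below 0.08 rad and z of probe in the frame of stand between 0.006 and 0.014 m and contact force between the fingers and probe below 0.05 N and horizontal distance between plate and opening above 0.1 m), for 0.2 s.
At the end, for the whole second after the job is handed in: The plate lies in the opening at rest with all four corners of its top face within 2 mm of the board's top face, and the probe stands upright (within 0.08 rad), at rest in its stand, within 9 mm of the hole's centre and with its grip down on the stand's top (within 4 mm) (z of corner_a in the frame of opening between -0.002 and 0.002 m and z of corner_b in the frame of opening between -0.002 and 0.002 m and z of corner_c in the frame of opening between -0.002 and 0.002 m and z of corner_d in the frame of opening between -0.002 and 0.002 m and horizontal distance between plate and opening below 0.012 m and angle between the y axis of plate and the y axis of frame, either way round below 0.15 rad and horizontal distance between probe and stand below 0.009 m and angle between probe's own z axis and vertical below 0.08 rad and z of probe in the frame of stand between 0.006 and 0.014 m and linear speed of each of plate, probe below 0.01 m/s); the robot touches nothing.
It fails at once if the glue is moved by more than 30 mm (distance of glue from where it was at the start of the episode above 0.03 m).
It fails at once if the jar is moved by more than 30 mm (distance of jar from where it was at the start of the episode above 0.03 m).
It fails at once if the hammer is moved by more than 30 mm (distance of hammer from where it was at the start of the episode above 0.03 m).
It also fails if it takes over 72 s, if anything falls off the work surface, if the arm or the gripper's body presses on something with over 40 N, if the wrist force passes 120 N, or if a joint passes its speed limit or range.

### The arm

A 6-joint arm with a two-finger parallel gripper is mounted at the origin on the work surface. World frame = base frame: x ahead of the robot, y to its left, z up, the work surface at z = 0. Lengths are in m, angles in rad, forces in N, time in s.
With the tool pointing down it reaches from about 0.25 to 0.725 m from the base axis. Payload 4 kg.
Tool frame: the origin (TCP) lies on the centre line of the jaws, within the pads' length; the fingertips stand 17 mm ahead of it and the grasp point (between the pads) lies 2 mm behind it; z points along the fingers, y is the line along which they close (so a half turn about z gives the same grasp; the last joint's range is limited). The gripper opens to 85 mm and grips with 20 to 120 N. Pads are 22 mm wide; open, the fingers measure 114 mm over their backs; the gripper's body (76 mm by 85 mm) begins 54 mm behind the grasp point. The pads swing forward as they close: fully open they stand 13 mm farther back than shut.
Start: joints at [1.208, 0.241, 0.005, 1.335, 0, 1.571], TCP at [0.177, 0.467, 0.248] pointing down, gripper open.
Joint ranges: [-2.72, 2.72], [-1.05, 1.87], [-1.09, 1.28], [-1.99, 2.15], [-1.42, 1.44], [-3.14, 3.14]. Speed limits (rad/s): [2.79, 2.79, 3.14, 3.14, 3.14, 3.14].

### API

Orientations are given as a unit quaternion [x, y, z, w].
In Python, from workcell import bot, camera, get_calibration gives the robot as it stands.
- The arm moves only by the tool apply_moves, never from a script. Its argument "steps" is a list of rows, each a list of 3 entries, a list of its own where there are three numbers: the shift along the tool's x, y, z as a fraction of full scale, then the turn, a rotation vector about the tool's x, y, z as a fraction of full scale, then the opening, from 0 (shut) to 1 (fully open). A call has exactly 8 rows; each row shifts and turns the commanded pose from where the row before left it, along the tool's axes as they then stand; what a row does not reach is not made up. Full scale, the value 1, is 20 cm for a shift and pi rad for a turn. A row lasts 1/12 s, in which the tool goes at most 41.7 mm and 7.16 degrees, less where a joint would pass 70% of its speed; a pose out of reach is approached as far as the arm can. A call with a number of a shift or a turn outside -1 to 1 is refused whole. A call with a gripper value outside its range is refused whole. The fingers move at their own pace and stop on an object; the grip force is fixed at half the most. Time passes only in rows, so rows that do not move let the fingers close, or fill a call up. It gives the time, the measured TCP pose, the force, the opening and the grip force at its end, in the units of the state.
- bot.get_obs(): the state, without advancing time (a new reading comes with each control period).
- camera(name): name is "scene" or "top" or "wrist"; returns (picture, depth): 480x640x3 uint8, red, green, blue; 480x640 float32, m along the optical axis (not along the pixel's ray), 0 where there is no reading.
- get_calibration(name): a dict with "fov_y" (degrees; the focal length in pixels is half the picture's height over the tangent of half this angle, whatever the lens; pixels are square), "cx", "cy" (the principal point, pixels), "rvec" (rotation vector, rad) and "tvec" (3), from world to camera coordinates, as OpenCV has them. Camera axes: x right, y down, z forward; pixel columns grow to the right and rows downward; lengths in m; the calibration is good to about 2 mm. The wrist camera is an equidistant fisheye: a pixel r from the principal point sees the ray r / f radians off the axis. A picture is of the moment at which its call begins: read the wrist's pose just before it. get_calibration takes no time and is no camera call; for the wrist camera it gives the pose at the moment of the call.
- bot.job_done(): hands the job in; it is judged then, once.
The state is a dict: "clock": time; "joint_pos": joint angles; "joint_vel": joint speeds; "tau": joint torques, N m; "eef_pos": TCP position; "tool_rot": TCP orientation; "ft_force": force on the tool from outside, world axes, zero at the start; "ft_torque": the same for the moment, N m; "grip_width": finger opening in m; "grasp_force": force on a finger pad.
Only numpy, scipy, OpenCV 4.12 (cv2) and the standard library are available. Lean on these libraries where they do the work, as an engineer would, in place of code of your own. Each camera call takes 0.05 s, during which the arm holds its last target. There are 200 camera calls.

## Working session

There is one attempt and no reset: what is moved stays moved. The work goes in short steps, Python scripts to look and compute and a tool call to move; the robot and the scene stay as the last step left them, time stands still between calls to the robot, and variables do not carry over. Pictures are saved under pics/ and viewed, at most 10 in all, crops included, and the job is handed in when it is done.

Besides the shell and the picture viewer there is one more tool, called after "Emit:" as name(argument=value, ...) on one line, values as JSON. apply_moves: Moves the arm, as the interface text tells. Its arguments: {"type":"object","properties":{"steps":{"type":"array"}},"required":["steps"]}

```bash
mkdir -p pics
cat > h.py <<'E'
import numpy as np,cv2
from workcell import bot,camera,get_calibration
def cloud(name):
    c=get_calibration(name); im,d=camera(name)
    f=240/np.tan(np.radians(c['fov_y'])/2)
    v,u=np.mgrid[:480,:640]
    x=(u-c['cx'])/f; y=(v-c['cy'])/f
    if name=='wrist':
        r=np.hypot(x,y); k=np.tan(r)/np.maximum(r,1e-9); x=x*k;y=y*k
    P=np.stack([x*d,y*d,d],-1)
    R=cv2.Rodrigues(np.array(c['rvec'],float))[0]
    W=(P-np.array(c['tvec']).reshape(3))@R
    W[d==0]=np.nan
    return im,W
E
python3 - <<'E'
from h import *
for n in ['top','scene']:
    im,W=cloud(n); cv2.imwrite(f'pics/{n}.png',im[...,::-1]); np.savez(f'{n}.npz',im=im,W=W)
    print(get_calibration(n))
o=bot.get_obs();print(o)
E
```

```text
{'fov_y': 50.8206503790239, 'cx': 315.0209482642577, 'cy': 246.68595522495065, 'rvec': array([ 2.117474  , -2.17967564,  0.14442108]), 'tvec': array([0.08627859, 0.55077565, 1.4663285 ])}
{'fov_y': 52.130709727702786, 'cx': 308.22104820587737, 'cy': 239.21775588090057, 'rvec': array([ 2.11624787,  1.37938147, -0.51729186]), 'tvec': array([-0.27621754, -0.29582687,  1.67853981])}
{'clock': 0.1, 'joint_pos': array([1.20799775e+00, 2.41347742e-01, 3.86040465e-03, 1.33518881e+00,
       3.74265594e-06, 1.57078850e+00]), 'joint_vel': array([-3.97450614e-05, -3.27612046e-03,  3.92595016e-03,  2.42763399e-05,
       -6.23343908e-04,  1.84976564e-03]), 'tau': array([ 6.25619959e-04, -3.73138118e+01,  2.53010058e+01,  1.08750619e-02,
        2.63452893e-05, -1.06473635e-06]), 'eef_pos': array([0.1772574 , 0.46695979, 0.24749745]), 'tool_rot': array([ 1.80402153e-01,  9.83592487e-01, -9.24151700e-04, -1.71410047e-04]), 'ft_force': array([-0.56426708, -0.00709048, -0.28384327]), 'ft_torque': array([-0.01228692,  0.0139923 , -0.01064107]), 'grasp_force': 0.0, 'grip_width': 0.08546272750620068}
```

View pics/top.png

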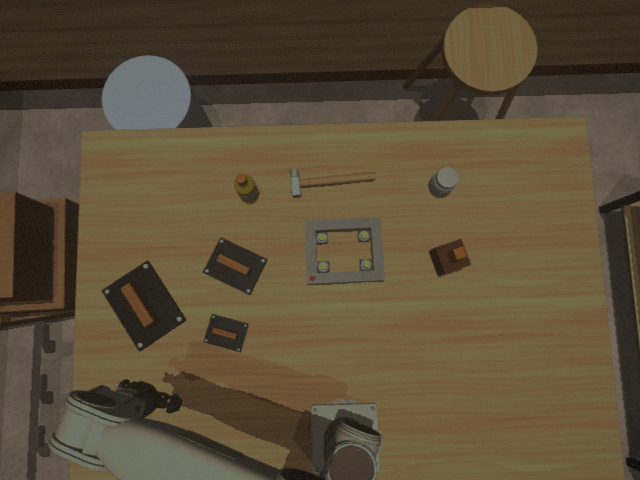

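View pics/scene.png

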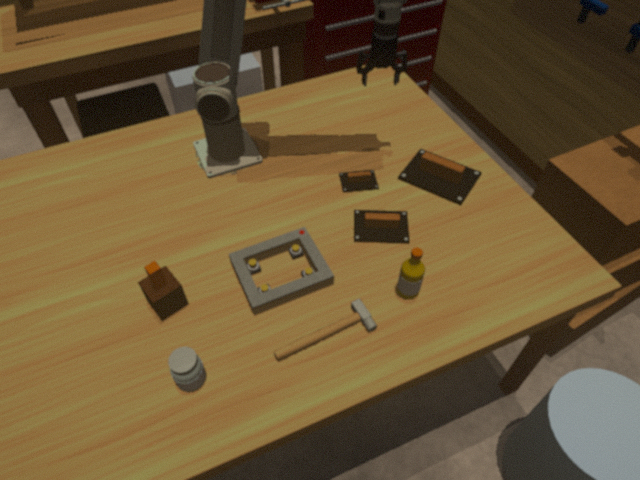

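The top view shows the frame at about (344,251) with the red dot at (312,279), the stand at (450,257), and the orange grip at (460,254). The middle-sized plate is at (235,265). The scene view agrees.

Run:
```python
from h import *
for n,boxes in [('top',dict(frame=(295,208,395,295),plate=(197,230,275,300),stand=(422,230,480,285))),('scene',dict(frame=(222,222,340,315),plate=(345,200,418,250),stand=(130,255,195,325)))]:
    z=np.load(n+'.npz');im=z['im'];W=z['W']
    def rect(P,s):
        r=cv2.minAreaRect((P[:,:2]*1000).astype(np.float32)); print(n,s,len(P),np.round(r[0],1),np.round(r[1],1),round(r[2],1),'z',np.nanmedian(P[:,2]).round(4))
    for k,(a,b,c,d) in boxes.items():
        w=W[b:d,a:c].reshape(-1,3); p=im[b:d,a:c].reshape(-1,3).astype(int); Z=w[:,2]
        br=p.sum(1); red=p[:,0]-p[:,2]
        if k=='frame':
            rect(w[(Z>.034)&(Z<.046)],'frametop')
            m=(p[:,0]>2*p[:,1])&(p[:,0]>90)&(Z>.03); print(' dot',w[m].mean(0).round(4),m.sum())
        if k=='plate':
            rect(w[(Z>.043)&(Z<.06)],'handle'); rect(w[(Z>.005)&(Z<.015)&(br<200)],'plate')
        if k=='stand':
            rect(w[(Z>.08)&(Z<.098)],'standtop'); rect(w[(Z>.15)&(Z<.17)],'grip')
```

```text
top frametop 2310 [541.9 -16.4] [191.  230.2] 1.1 z 0.0389
 dot [0.4602 0.0832 0.0408] 15
top handle 265 [507.5 313.6] [100.3  23.6] 62.3 z 0.0483
top plate 1459 [507.3 313.8] [161.1 120.9] 62.9 z 0.0092
top standtop 606 [ 508.8 -324.5] [79.6 82.3] 16.7 z 0.0884
top grip 126 [ 509.2 -324.3] [29.4 31.3] 16.9 z 0.1581
scene frametop 2707 [546.  -16.7] [195.6 231.3] 1.2 z 0.0397
 dot [0.4643 0.0794 0.0419] 12
scene handle 256 [512.2 312.3] [98.5 29.2] 63.9 z 0.0486
scene plate 1119 [512.6 311.8] [157.8 125.9] 62.8 z 0.0098
scene standtop 716 [ 513.4 -325.7] [85.7 80.4] 16.5 z 0.0897
scene grip 163 [ 512.7 -325.9] [36.6 30.3] 16.0 z 0.1589
```

Emit:
apply_moves(steps=[[[0,0,0],[0,0,0.0365],1],[[0,0,0],[0,0,0.0365],1],[[0,0,0],[0,0,0.0365],1],[[0,0,0],[0,0,0.0365],1],[[0,0,0],[0,0,0.0365],1],[[0,0,0],[0,0,0.0365],1],[[0,0,0],[0,0,0.0365],1],[[0,0,0],[0,0,0.0365],1]])

```text
clock: 0.77
eef_pos: [0.1773, 0.4671, 0.2478]
tool_rot: [0.6, 0.8, -0.001, 0.0]
ft_force: [-0.9, -0.1, 0.4]
grip_width: 0.0854
grasp_force: 0.0
```

Emit:
apply_moves(steps=[[[-0.1735,0.0534,-0.0156],[0,0,0],1],[[-0.1735,0.0534,-0.0156],[0,0,0],1],[[-0.1735,0.0534,-0.0156],[0,0,0],1],[[-0.1735,0.0534,-0.0156],[0,0,0],1],[[-0.1735,0.0534,-0.0156],[0,0,0],1],[[-0.1735,0.0534,-0.0156],[0,0,0],1],[[-0.1735,0.0534,-0.0156],[0,0,0],1],[[-0.1735,0.0534,-0.0156],[0,0,0],1]])

```text
clock: 1.43
eef_pos: [0.3392, 0.2243, 0.2732]
tool_rot: [0.597, 0.802, -0.0, -0.0]
ft_force: [0.1, 0.1, -0.2]
grip_width: 0.085
grasp_force: 0.0
```

Emit:
apply_moves(steps=[[[-0.1735,0.0534,-0.0156],[0,0,0],1],[[-0.1735,0.0534,-0.0156],[0,0,0],1],[[-0.1735,0.0534,-0.0156],[0,0,0],1],[[-0.1735,0.0534,-0.0156],[0,0,0],1],[[-0.1735,0.0534,-0.0156],[0,0,0],1],[[-0.1735,0.0534,-0.0156],[0,0,0],1],[[-0.1735,0.0534,-0.0156],[0,0,0],1],[[-0.1735,0.0534,-0.0156],[0,0,0],1]])

```text
clock: 2.1
eef_pos: [0.5007, -0.0173, 0.298]
tool_rot: [0.597, 0.802, -0.0, -0.0]
ft_force: [0.8, 0.7, 0.1]
grip_width: 0.0853
grasp_force: 0.0
```

```bash
cat >> h.py <<'E'
from scipy.spatial.transform import Rotation as Rt
def to(x,y,z,phi=None):
    o=bot.get_obs(); p=o['eef_pos']; R=Rt.from_quat(o['tool_rot']).as_matrix()
    cur=np.degrees(np.arctan2(R[1,1],R[0,1]))
    d=R.T@(np.array([x,y,z])-p)
    print('phi',cur.round(2),'shift frac',(d/.2).round(4),'min rows',(np.linalg.norm(d)/.0417).round(1), '' if phi is None else ('turn frac',round((cur-phi)/180,4)))
E
python3 - <<'E'
from h import *
im,W=cloud('wrist'); np.savez('w1.npz',im=im,W=W); cv2.imwrite('pics/w1.png',im[...,::-1])
Z=W[...,2]; D=np.hypot(W[...,0]-.543,W[...,1]+.0165)
P=W[(Z>.034)&(Z<.046)&(D<.17)]
for q in [P]:
    r=cv2.minAreaRect((q[:,:2]*1000).astype(np.float32)); print(len(q),r,np.median(q[:,2]))
c,s=np.cos(np.radians(1.1)),np.sin(np.radians(1.1))
for nm in ['top.npz','scene.npz','w1.npz']:
    Wn=np.load(nm)['W']; im=np.load(nm)['im'].astype(int)
    for i,(a,b) in enumerate([(-44,64),(44,64),(44,-64),(-44,-64)]):
        cx=.5425+(c*a-s*b)/1e3; cy=-.0165+(s*a+c*b)/1e3
        m=np.hypot(Wn[...,0]-cx,Wn[...,1]-cy)<.008
        print(nm,i+1,m.sum(),np.percentile(Wn[m][:,2],[25,50,75]).round(4))
m=(im[...,0]>1.6*im[...,1])&(im[...,0]-im[...,2]>50)&(Z>.02)&(Z<.05)
print('dot',W[m].mean(0),m.sum())
to(.511,-.325,.30)
E
```

```text
18386 ((543.7176513671875, -17.47332763671875), (191.36801147460938, 231.39698791503906), 1.138041615486145) 0.04061096005532673
top.npz 1 24 [0.0239 0.027  0.0299]
top.npz 2 24 [0.026  0.0284 0.0312]
top.npz 3 20 [0.0265 0.0282 0.0319]
top.npz 4 23 [0.0328 0.0341 0.0367]
scene.npz 1 20 [0.0285 0.0293 0.0302]
scene.npz 2 23 [0.0273 0.0292 0.0306]
scene.npz 3 23 [0.0288 0.0299 0.0313]
scene.npz 4 20 [0.0336 0.0362 0.0369]
w1.npz 1 178 [0.0301 0.0307 0.0311]
w1.npz 2 159 [0.0298 0.0304 0.031 ]
w1.npz 3 137 [0.0303 0.0307 0.031 ]
w1.npz 4 151 [0.0353 0.0357 0.0363]
dot [0.46249652 0.08005706 0.04117639] 191
phi 16.34 shift frac [-1.4622 -0.3939 -0.004 ] min rows 7.3
```

View pics/w1.png

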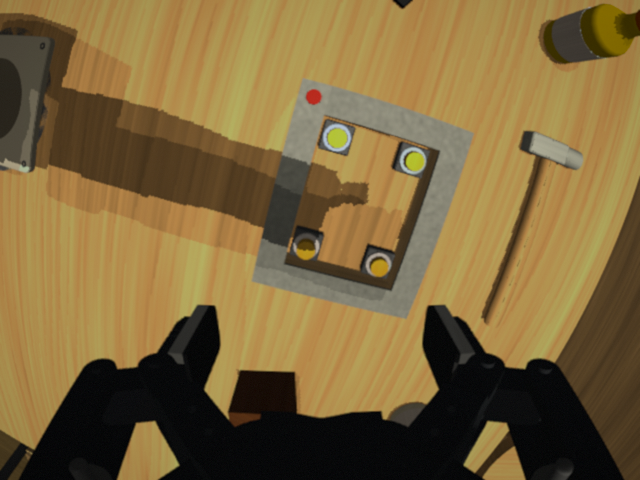

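Pad 4 stands about 5 mm high: it's the lower-left pad at (306,245). The red dot is at (314,97). Next I move above the stand.

Emit:
apply_moves(steps=[[[-0.183,-0.049,0],[0,0,0],1],[[-0.183,-0.049,0],[0,0,0],1],[[-0.183,-0.049,0],[0,0,0],1],[[-0.183,-0.049,0],[0,0,0],1],[[-0.183,-0.049,0],[0,0,0],1],[[-0.183,-0.049,0],[0,0,0],1],[[-0.183,-0.049,0],[0,0,0],1],[[-0.183,-0.049,0],[0,0,0],1]])

```text
clock: 2.82
eef_pos: [0.5086, -0.32, 0.2977]
tool_rot: [0.597, 0.802, 0.0, -0.001]
ft_force: [1.0, 1.1, 1.0]
grip_width: 0.0853
grasp_force: 0.0
```

Run:
```python
from h import *
im,W=cloud('wrist'); Z=W[...,2]; D=np.hypot(W[...,0]-.511,W[...,1]+.325)
for a,b in [(.083,.095),(.15,.166)]:
    q=W[(Z>a)&(Z<b)&(D<.075)]
    if len(q)>10: print(len(q),cv2.minAreaRect((q[:,:2]*1000).astype(np.float32)),np.median(q[:,2]))
to(.511,-.325,.128,16.7)
```

```text
5131 ((510.9267883300781, -325.79595947265625), (80.52745056152344, 79.98163604736328), 16.864578247070312) 0.09064366869862482
1572 ((510.5520324707031, -325.3304748535156), (29.292505264282227, 29.487977981567383), 17.3336181640625) 0.16053966034350586
phi 16.28 shift frac [0.0078 0.0196 0.841 ] min rows 4.0 ('turn frac', np.float64(-0.0023))
```

Emit:
apply_moves(steps=[[[0.004,0.018,0],[0,0,-0.003],1],[[0,0,0.14],[0,0,0],1],[[0,0,0.14],[0,0,0],1],[[0,0,0.14],[0,0,0],1],[[0,0,0.14],[0,0,0],1],[[0,0,0.14],[0,0,0],1],[[0,0,0.14],[0,0,0],1],[[0,0,0],[0,0,0],1]])

```text
clock: 3.53
eef_pos: [0.5087, -0.3128, 0.1237]
tool_rot: [0.593, 0.805, -0.0, -0.006]
ft_force: [-1.9, 0.2, -0.6]
grip_width: 0.0852
grasp_force: 0.0
```

Emit:
apply_moves(steps=[[[0,0,0],[0,0,0],0.1],[[0,0,0],[0,0,0],0.1],[[0,0,0],[0,0,0],0.1],[[0,0,0],[0,0,0],0.1],[[0,0,0],[0,0,0],0.1],[[0,0,0],[0,0,0],0.1],[[0,0,0],[0,0,0],0.1],[[0,0,0],[0,0,0],0.1]])

```text
clock: 4.2
eef_pos: [0.5131, -0.3173, 0.1324]
tool_rot: [0.594, 0.805, 0.0, 0.002]
ft_force: [-1.6, 0.5, 7.1]
grip_width: 0.0291
grasp_force: 59.4
```

Run:
```python
from h import *
o=bot.get_obs(); print(o['eef_pos'],o['grip_width'],o['grasp_force'],o['ft_force'])
to(.511,-.3257,.30,16.9)
```

```text
[ 0.51309835 -0.3173384   0.13237008] 0.029122847855400903 59.42277252674103 [-1.56601748  0.46950068  7.06132755]
phi 17.18 shift frac [-0.039  -0.0204 -0.8381] min rows 4.0 ('turn frac', np.float64(0.0016))
```

Emit:
apply_moves(steps=[[[0,0,0],[0,0,0],1],[[0,0,0],[0,0,0],1],[[0,0,0],[0,0,0],1],[[-0.013,-0.006,0],[0,0,0],1],[[-0.013,-0.006,0],[0,0,0],1],[[-0.013,-0.006,0],[0,0,0],1],[[0,0,0],[0,0,0],1],[[0,0,0],[0,0,0],1]])

```text
clock: 4.87
eef_pos: [0.511, -0.3255, 0.1301]
tool_rot: [0.594, 0.805, 0.0, -0.0]
ft_force: [0.2, -0.3, -0.4]
grip_width: 0.0852
grasp_force: 0.0
```

Emit:
apply_moves(steps=[[[0,0,0],[0,0,0],1],[[0,0,0],[0,0,0],0.1],[[0,0,0],[0,0,0],0.1],[[0,0,0],[0,0,0],0.1],[[0,0,0],[0,0,0],0.1],[[0,0,0],[0,0,0],0.1],[[0,0,0],[0,0,0],0.1],[[0,0,0],[0,0,0],0.1]])

```text
clock: 5.53
eef_pos: [0.5115, -0.3252, 0.1306]
tool_rot: [0.593, 0.805, 0.0, 0.0]
ft_force: [1.2, -0.0, 1.1]
grip_width: 0.0293
grasp_force: 59.3
```

Run:
```python
from h import *
o=bot.get_obs(); print(o['eef_pos'],o['grip_width'],o['grasp_force'],o['ft_force'])
to(.511,-.3257,.30,16.9)
```

```text
[ 0.51151389 -0.3251927   0.13057034] 0.029265359730616072 59.30282413959503 [ 1.18725542 -0.047887    1.07292182]
phi 17.2 shift frac [-0.002  -0.0025 -0.8471] min rows 4.1 ('turn frac', np.float64(0.0017))
```

Emit:
apply_moves(steps=[[[0,0,-0.04],[0,0,0],0.1],[[0,0,-0.08],[0,0,0],0.1],[[0,0,-0.1],[0,0,0],0.1],[[0,0,-0.1],[0,0,0],0.1],[[0,0,-0.1],[0,0,0],0.1],[[0,0,-0.08],[0,0,0],0.1],[[0,0,-0.05],[0,0,0],0.1],[[0,0,0],[0,0,0],0.1]])

```text
clock: 6.2
eef_pos: [0.512, -0.3259, 0.2431]
tool_rot: [0.594, 0.805, 0.0, 0.002]
ft_force: [0.2, 0.4, -0.2]
grip_width: 0.0294
grasp_force: 59.2
```

Emit:
apply_moves(steps=[[[0.075,0.02,0],[0,0,0],0.1],[[0.15,0.041,0],[0,0,0],0.1],[[0.15,0.041,0],[0,0,0],0.1],[[0.15,0.041,0],[0,0,0],0.1],[[0.15,0.041,0],[0,0,0],0.1],[[0.15,0.041,0],[0,0,0],0.1],[[0.15,0.041,0],[0,0,0],0.1],[[0.15,0.041,0],[0,0,0],0.1]])

```text
clock: 6.87
eef_pos: [0.5021, -0.0906, 0.2389]
tool_rot: [0.594, 0.805, -0.001, -0.001]
ft_force: [0.7, 0.3, -0.8]
grip_width: 0.0293
grasp_force: 59.2
```

Emit:
apply_moves(steps=[[[0.15,0.041,0],[0,0,0],0.1],[[0.15,0.041,0],[0,0,0],0.1],[[0.15,0.041,0],[0,0,0],0.1],[[0.15,0.041,0],[0,0,0],0.1],[[0.068,0.018,0],[0,0,0],0.1],[[0,0,0],[0,0,0],0.1],[[0,0,0],[0,0,0],0.1],[[0,0,0],[0,0,0],0.1]])

```text
clock: 7.53
eef_pos: [0.4981, 0.0457, 0.2394]
tool_rot: [0.594, 0.805, -0.001, -0.0]
ft_force: [0.6, 0.1, -0.7]
grip_width: 0.0294
grasp_force: 59.3
```

Run:
```python
from h import *
o=bot.get_obs(); print(o['eef_pos'],o['grip_width'],o['grasp_force'],o['ft_force'])
to(.4983,.0460,.1546)
im,W=cloud('wrist'); cv2.imwrite('pics/w2.png',im[...,::-1])
```

```text
[0.49810995 0.04574736 0.23940618] 0.029371168697626442 59.257898926734924 [ 0.60949495  0.06597368 -0.73737333]
phi 17.18 shift frac [0.001 0.002 0.424] min rows 2.0
```

View pics/w2.png

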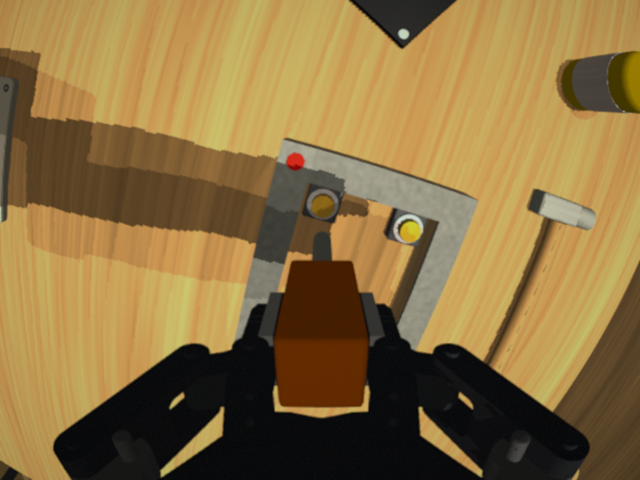

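The probe hangs upright with its tip over pad 1 at (322,204). I descend with a taper.

Emit:
apply_moves(steps=[[[0.001,0.002,0.06],[0,0,0],0.1],[[0,0,0.1],[0,0,0],0.1],[[0,0,0.1],[0,0,0],0.1],[[0,0,0.08],[0,0,0],0.1],[[0,0,0.05],[0,0,0],0.1],[[0,0,0.02],[0,0,0],0.1],[[0,0,0.008],[0,0,0],0.1],[[0,0,0],[0,0,0],0.1]])

```text
clock: 8.25
eef_pos: [0.4993, 0.0462, 0.1569]
tool_rot: [0.594, 0.805, 0.0, 0.0]
ft_force: [0.1, -0.2, -1.6]
grip_width: 0.0293
grasp_force: 59.3
```

Emit:
apply_moves(steps=[[[0,0,0],[0,0,0],0.1],[[0,0,0.0025],[0,0,0],0.1],[[0,0,0.0025],[0,0,0],0.1],[[0,0,0.0025],[0,0,0],0.1],[[0,0,0.0025],[0,0,0],0.1],[[0,0,0.0025],[0,0,0],0.1],[[0,0,0.0025],[0,0,0],0.1],[[0,0,0],[0,0,0],0.1]])

```text
clock: 8.92
eef_pos: [0.4988, 0.0466, 0.1535]
tool_rot: [0.593, 0.805, -0.0, -0.0]
ft_force: [-0.1, 0.8, -1.1]
grip_width: 0.0294
grasp_force: 59.3
```

Emit:
apply_moves(steps=[[[0,0,0.002],[0,0,0],0.1],[[0,0,0.002],[0,0,0],0.1],[[0,0,0.002],[0,0,0],0.1],[[0,0,0.002],[0,0,0],0.1],[[0,0,0.0015],[0,0,0],0.1],[[0,0,0.0015],[0,0,0],0.1],[[0,0,0],[0,0,0],0.1],[[0,0,0],[0,0,0],0.1]])

```text
clock: 9.58
eef_pos: [0.4989, 0.0466, 0.1514]
tool_rot: [0.593, 0.805, -0.0, -0.0]
ft_force: [-0.2, 0.3, -2.2]
grip_width: 0.0297
grasp_force: 59.3
```

Emit:
apply_moves(steps=[[[0,0,0.002],[0,0,0],0.1],[[0,0,0.002],[0,0,0],0.1],[[0,0,0.002],[0,0,0],0.1],[[0,0,0],[0,0,0],0.1],[[0,0,0],[0,0,0],0.1],[[0,0,0],[0,0,0],0.1],[[0,0,0],[0,0,0],0.1],[[0,0,0],[0,0,0],0.1]])

```text
clock: 10.25
eef_pos: [0.4989, 0.0466, 0.1503]
tool_rot: [0.593, 0.805, 0.0, 0.0]
ft_force: [-0.2, 0.2, -0.6]
grip_width: 0.0295
grasp_force: 59.3
```

Emit:
apply_moves(steps=[[[0,0,0.002],[0,0,0],0.1],[[0,0,0.002],[0,0,0],0.1],[[0,0,0],[0,0,0],0.1],[[0,0,0],[0,0,0],0.1],[[0,0,0],[0,0,0],0.1],[[0,0,0],[0,0,0],0.1],[[0,0,0],[0,0,0],0.1],[[0,0,0],[0,0,0],0.1]])

```text
clock: 10.92
eef_pos: [0.499, 0.0466, 0.1498]
tool_rot: [0.593, 0.805, 0.0, 0.0]
ft_force: [-1.6, -0.4, 5.2]
grip_width: 0.0293
grasp_force: 60.3
```

Emit:
apply_moves(steps=[[[0,0,-0.04],[0,0,0],0.1],[[-0.01,0.033,-0.06],[0,0,0],0.1],[[-0.025,0.09,0],[0,0,0],0.1],[[-0.03,0.1,0],[0,0,0],0.1],[[-0.03,0.1,0],[0,0,0],0.1],[[-0.0175,0.07,0],[0,0,0],0.1],[[-0.01,0.03,0],[0,0,0],0.1],[[0,0,0.02],[0,0,0],0.1]])

```text
clock: 11.58
eef_pos: [0.5885, 0.0482, 0.1654]
tool_rot: [0.594, 0.805, 0.0, 0.001]
ft_force: [-0.2, 0.2, -1.8]
grip_width: 0.0295
grasp_force: 59.5
```

Emit:
apply_moves(steps=[[[0,0,0.03],[0,0,0],0.1],[[0,0,0.02],[0,0,0],0.1],[[0,0,0.01],[0,0,0],0.1],[[0,0,0.007],[0,0,0],0.1],[[0,0,0],[0,0,0],0.1],[[0,0,0],[0,0,0],0.1],[[0,0,0],[0,0,0],0.1],[[0,0,0],[0,0,0],0.1]])

```text
clock: 12.25
eef_pos: [0.5871, 0.0482, 0.1524]
tool_rot: [0.593, 0.805, 0.0, 0.0]
ft_force: [-0.4, -0.1, -1.3]
grip_width: 0.0294
grasp_force: 59.5
```

Emit:
apply_moves(steps=[[[0,0,0.004],[0,0,0],0.1],[[0,0,0.003],[0,0,0],0.1],[[0,0,0.003],[0,0,0],0.1],[[0,0,0.002],[0,0,0],0.1],[[0,0,0.001],[0,0,0],0.1],[[0,0,0.001],[0,0,0],0.1],[[0,0,0],[0,0,0],0.1],[[0,0,0],[0,0,0],0.1]])

```text
clock: 12.92
eef_pos: [0.5871, 0.0482, 0.1498]
tool_rot: [0.593, 0.805, 0.0, 0.0]
ft_force: [-1.0, -0.5, 3.5]
grip_width: 0.029
grasp_force: 60.4
```

Emit:
apply_moves(steps=[[[0,0,-0.04],[0,0,0],0.1],[[-0.05,-0.015,-0.06],[0,0,0],0.1],[[-0.12,-0.035,0],[0,0,0],0.1],[[-0.14,-0.042,0],[0,0,0],0.1],[[-0.14,-0.042,0],[0,0,0],0.1],[[-0.1,-0.03,0],[0,0,0],0.1],[[-0.05,-0.014,0],[0,0,0],0.1],[[-0.017,-0.004,0.02],[0,0,0],0.1]])

```text
clock: 13.58
eef_pos: [0.5892, -0.0823, 0.1658]
tool_rot: [0.595, 0.804, 0.0, 0.001]
ft_force: [0.4, -0.0, -1.7]
grip_width: 0.0294
grasp_force: 59.5
```

Emit:
apply_moves(steps=[[[0,0,0.03],[0,0,0],0.1],[[0,0,0.02],[0,0,0],0.1],[[0,0,0.01],[0,0,0],0.1],[[0,0,0.007],[0,0,0],0.1],[[0,0,0],[0,0,0],0.1],[[0,0,0],[0,0,0],0.1],[[0,0,0],[0,0,0],0.1],[[0,0,0],[0,0,0],0.1]])

```text
clock: 14.25
eef_pos: [0.5889, -0.0802, 0.1521]
tool_rot: [0.593, 0.805, 0.0, 0.0]
ft_force: [0.7, 0.2, -0.5]
grip_width: 0.0294
grasp_force: 59.5
```

Emit:
apply_moves(steps=[[[0,0,0.004],[0,0,0],0.1],[[0,0,0.003],[0,0,0],0.1],[[0,0,0.003],[0,0,0],0.1],[[0,0,0.002],[0,0,0],0.1],[[0,0,0.001],[0,0,0],0.1],[[0,0,0],[0,0,0],0.1],[[0,0,0],[0,0,0],0.1],[[0,0,0],[0,0,0],0.1]])

```text
clock: 14.92
eef_pos: [0.5889, -0.0805, 0.15]
tool_rot: [0.594, 0.805, 0.0, 0.0]
ft_force: [-1.3, 1.0, 5.3]
grip_width: 0.0295
grasp_force: 60.5
```

Emit:
apply_moves(steps=[[[0,0,-0.04],[0,0,0],0.1],[[0.01,-0.033,-0.06],[0,0,0],0.1],[[0.025,-0.09,0],[0,0,0],0.1],[[0.03,-0.1,0],[0,0,0],0.1],[[0.03,-0.1,0],[0,0,0],0.1],[[0.018,-0.07,0],[0,0,0],0.1],[[0.01,-0.03,0],[0,0,0],0.1],[[0,0,0],[0,0,0],0.1]])

```text
clock: 15.58
eef_pos: [0.4993, -0.082, 0.1699]
tool_rot: [0.594, 0.805, -0.0, -0.0]
ft_force: [0.5, 0.1, -1.5]
grip_width: 0.0293
grasp_force: 59.7
```

Emit:
apply_moves(steps=[[[0,0,0.03],[0,0,0],0.1],[[0,0,0.02],[0,0,0],0.1],[[0,0,0.01],[0,0,0],0.1],[[0,0,0.003],[0,0,0],0.1],[[0,0,0],[0,0,0],0.1],[[0,0,0],[0,0,0],0.1],[[0,0,0],[0,0,0],0.1],[[0,0,0],[0,0,0],0.1]])

```text
clock: 16.25
eef_pos: [0.5008, -0.082, 0.1567]
tool_rot: [0.593, 0.805, 0.0, 0.0]
ft_force: [0.1, -0.7, -1.2]
grip_width: 0.0298
grasp_force: 59.7
```

Emit:
apply_moves(steps=[[[0,0,0.002],[0,0,0],0.1],[[0,0,0.002],[0,0,0],0.1],[[0,0,0.002],[0,0,0],0.1],[[0,0,0.002],[0,0,0],0.1],[[0,0,0],[0,0,0],0.1],[[0,0,0],[0,0,0],0.1],[[0,0,0],[0,0,0],0.1],[[0,0,0],[0,0,0],0.1]])

```text
clock: 16.92
eef_pos: [0.5007, -0.082, 0.1552]
tool_rot: [0.593, 0.805, 0.0, 0.0]
ft_force: [0.2, -0.4, 0.8]
grip_width: 0.0294
grasp_force: 60.1
```

Emit:
apply_moves(steps=[[[0,0,0.004],[0,0,0],0.1],[[0,0,0.004],[0,0,0],0.1],[[0,0,0.004],[0,0,0],0.1],[[0,0,0.004],[0,0,0],0.1],[[0,0,0.004],[0,0,0],0.1],[[0,0,0.004],[0,0,0],0.1],[[0,0,0.004],[0,0,0],0.1],[[0,0,0],[0,0,0],0.1]])

```text
clock: 17.58
eef_pos: [0.5009, -0.0821, 0.152]
tool_rot: [0.593, 0.805, 0.0, 0.001]
ft_force: [-4.2, 0.4, 14.9]
grip_width: 0.0292
grasp_force: 62.0
```

Emit:
apply_moves(steps=[[[0,0,0.002],[0,0,0],0.1],[[0,0,0.002],[0,0,0],0.1],[[0,0,0.002],[0,0,0],0.1],[[0,0,0],[0,0,0],0.1],[[0,0,0],[0,0,0],0.1],[[0,0,0],[0,0,0],0.1],[[0,0,0],[0,0,0],0.1],[[0,0,0],[0,0,0],0.1]])

```text
clock: 18.25
eef_pos: [0.5009, -0.0821, 0.1509]
tool_rot: [0.593, 0.805, 0.0, 0.001]
ft_force: [-5.2, 1.5, 15.8]
grip_width: 0.0289
grasp_force: 62.0
```

Emit:
apply_moves(steps=[[[0,0,0.002],[0,0,0],0.1],[[0,0,0.002],[0,0,0],0.1],[[0,0,0.001],[0,0,0],0.1],[[0,0,0],[0,0,0],0.1],[[0,0,0],[0,0,0],0.1],[[0,0,0],[0,0,0],0.1],[[0,0,0],[0,0,0],0.1],[[0,0,0],[0,0,0],0.1]])

```text
clock: 18.92
eef_pos: [0.5009, -0.0821, 0.1499]
tool_rot: [0.593, 0.805, 0.0, 0.001]
ft_force: [-5.0, 0.6, 16.7]
grip_width: 0.029
grasp_force: 62.0
```

Emit:
apply_moves(steps=[[[0,0,-0.04],[0,0,0],0.1],[[0,0,-0.08],[0,0,0],0.1],[[0,0,-0.1],[0,0,0],0.1],[[0,0,-0.1],[0,0,0],0.1],[[0,0,-0.08],[0,0,0],0.1],[[0,0,-0.05],[0,0,0],0.1],[[-0.05,-0.013,-0.01],[0,0,0],0.1],[[-0.12,-0.032,0],[0,0,0],0.1]])

```text
clock: 19.58
eef_pos: [0.5024, -0.116, 0.2396]
tool_rot: [0.592, 0.806, 0.001, 0.0]
ft_force: [0.4, -1.1, -1.8]
grip_width: 0.0294
grasp_force: 59.6
```

Emit:
apply_moves(steps=[[[-0.15,-0.04,0],[0,0,0],0.1],[[-0.16,-0.042,0],[0,0,0],0.1],[[-0.16,-0.042,0],[0,0,0],0.1],[[-0.16,-0.042,0],[0,0,0],0.1],[[-0.15,-0.04,0],[0,0,0],0.1],[[-0.12,-0.032,0],[0,0,0],0.1],[[-0.08,-0.02,0],[0,0,0],0.1],[[-0.028,-0.008,0],[0,0,0],0.1]])

```text
clock: 20.25
eef_pos: [0.5097, -0.3287, 0.237]
tool_rot: [0.595, 0.804, -0.001, -0.001]
ft_force: [0.1, 0.5, -2.0]
grip_width: 0.0293
grasp_force: 59.7
```

Emit:
apply_moves(steps=[[[0,0,0],[0,0,0],0.1],[[0,0,0],[0,0,0],0.1],[[0,0,0],[0,0,0],0.1],[[0,0,0],[0,0,0],0.1],[[0,0,0],[0,0,0],0.1],[[0,0,0],[0,0,0],0.1],[[0,0,0],[0,0,0],0.1],[[0,0,0],[0,0,0],0.1]])

```text
clock: 20.92
eef_pos: [0.511, -0.325, 0.2395]
tool_rot: [0.593, 0.805, 0.0, 0.0]
ft_force: [0.1, 0.9, -0.4]
grip_width: 0.0297
grasp_force: 59.7
```

```bash
cat > pads.py <<'E'
from h import *
def pads(n):
    im,W=cloud(n)
    c,s=np.cos(np.radians(1.1)),np.sin(np.radians(1.1))
    for i,(a,b) in enumerate([(-44,64),(44,64),(44,-64),(-44,-64)]):
        cx=.5435+(c*a-s*b)/1e3; cy=-.0172+(s*a+c*b)/1e3
        m=np.hypot(W[...,0]-cx,W[...,1]-cy)<.008
        print(n,i+1,m.sum(),np.percentile(W[m][:,2],[25,50,75]).round(4) if m.any() else '')
    return im,W
E
python3 - <<'E'
from pads import *
im,W=pads('wrist'); pads('scene'); cv2.imwrite('pics/w3.png',im[...,::-1])
o=bot.get_obs();print(o['eef_pos'],o['ft_force'])
to(.511,-.3255,.1306)
E
```

```text
wrist 1 0 
wrist 2 0 
wrist 3 32 [0.0301 0.0306 0.0312]
wrist 4 0 
scene 1 20 [0.0277 0.029  0.0315]
scene 2 19 [0.0284 0.0296 0.0315]
scene 3 24 [0.0286 0.0299 0.031 ]
scene 4 22 [0.0297 0.0309 0.032 ]
[ 0.51083951 -0.32522497  0.23933709] [ 0.58912532 -1.38056646 -0.69811193]
phi 17.21 shift frac [-1.500e-03  3.000e-04  5.437e-01] min rows 2.6
```

View pics/w3.png

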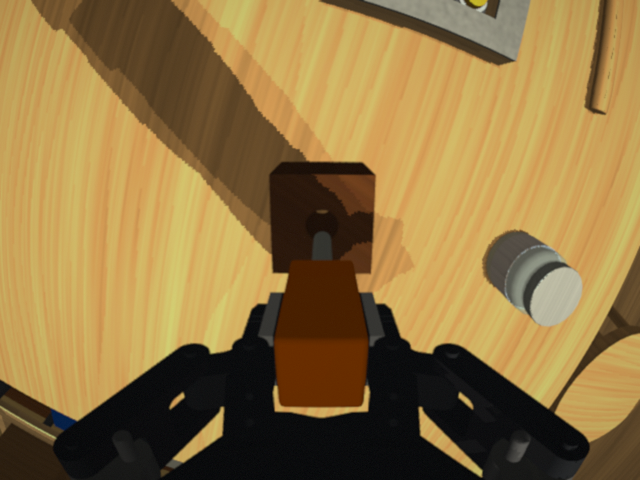

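The tip lines up over the stand's hole at (322,222). I lower it in.

Emit:
apply_moves(steps=[[[-0.001,0,0.05],[0,0,0],0.1],[[0,0,0.09],[0,0,0],0.1],[[0,0,0.1],[0,0,0],0.1],[[0,0,0.1],[0,0,0],0.1],[[0,0,0.1],[0,0,0],0.1],[[0,0,0.06],[0,0,0],0.1],[[0,0,0.03],[0,0,0],0.1],[[0,0,0.005],[0,0,0],0.1]])

```text
clock: 21.68
eef_pos: [0.5101, -0.3252, 0.1311]
tool_rot: [0.594, 0.805, -0.0, -0.001]
ft_force: [-0.3, 0.1, -1.0]
grip_width: 0.029
grasp_force: 59.7
```

Emit:
apply_moves(steps=[[[0,0,0],[0,0,0],0.1],[[0,0,0.003],[0,0,0],0.1],[[0,0,0.003],[0,0,0],0.1],[[0,0,0.002],[0,0,0],0.1],[[0,0,0],[0,0,0],0.1],[[0,0,0],[0,0,0],0.1],[[0,0,0],[0,0,0],0.1],[[0,0,0],[0,0,0],0.1]])

```text
clock: 22.35
eef_pos: [0.5109, -0.3256, 0.1307]
tool_rot: [0.593, 0.805, 0.0, 0.0]
ft_force: [-1.3, 0.2, -1.7]
grip_width: 0.0291
grasp_force: 59.6
```

Emit:
apply_moves(steps=[[[0,0,0],[0,0,0],1],[[0,0,0],[0,0,0],1],[[0,0,0],[0,0,0],1],[[0,0,0],[0,0,0],1],[[0,0,0],[0,0,0],1],[[0,0,0],[0,0,0],1],[[0,0,0],[0,0,0],1],[[0,0,0],[0,0,0],1]])

```text
clock: 23.02
eef_pos: [0.5109, -0.3256, 0.1306]
tool_rot: [0.593, 0.805, -0.0, -0.0]
ft_force: [1.3, -0.8, 0.1]
grip_width: 0.0853
grasp_force: 0.0
```

Emit:
apply_moves(steps=[[[0,0,-0.05],[0,0,0],1],[[0,0,-0.1],[0,0,0],1],[[0,0,-0.15],[0,0,0],1],[[0,0,-0.15],[0,0,0],1],[[0,0,-0.15],[0,0,0],1],[[0,0,-0.15],[0,0,0],1],[[0,0,-0.1],[0,0,0],1],[[0,0,0],[0,0,0],1]])

```text
clock: 23.68
eef_pos: [0.5126, -0.3267, 0.3076]
tool_rot: [0.593, 0.805, 0.0, 0.006]
ft_force: [1.2, 0.8, 1.6]
grip_width: 0.0855
grasp_force: 0.0
```

Run:
```python
from h import *
im,W=cloud('wrist'); Z=W[...,2]; D=np.hypot(W[...,0]-.511,W[...,1]+.325)
for a,b in [(.083,.095),(.15,.168)]:
    q=W[(Z>a)&(Z<b)&(D<.075)]
    if len(q)>10: print(len(q),cv2.minAreaRect((q[:,:2]*1000).astype(np.float32)),np.median(q[:,2]))
to(.5,-.02,.30,-27.5)
```

```text
4995 ((511.138916015625, -325.46038818359375), (80.6285171508789, 80.26615905761719), 17.1370792388916) 0.09065084536263755
1532 ((509.9580993652344, -326.3758239746094), (30.076183319091797, 29.7772274017334), 17.742856979370117) 0.1605256293912139
phi 17.19 shift frac [1.4811 0.3953 0.0171] min rows 7.4 ('turn frac', np.float64(0.2483))
```

Emit:
apply_moves(steps=[[[0.08,0.02,0],[0,0,0],1],[[0.16,0.043,0],[0,0,0],1],[[0.18,0.048,0],[0,0,0],1],[[0.18,0.048,0],[0,0,0],1],[[0.18,0.048,0],[0,0,0],1],[[0.18,0.048,0],[0,0,0],1],[[0.18,0.048,0],[0,0,0],1],[[0.16,0.043,0],[0,0,0],1]])

```text
clock: 24.4
eef_pos: [0.4989, -0.0546, 0.2997]
tool_rot: [0.593, 0.805, -0.0, -0.001]
ft_force: [1.1, 0.9, 0.3]
grip_width: 0.0857
grasp_force: 0.0
```

Emit:
apply_moves(steps=[[[0.12,0.032,0],[0,0,0],1],[[0.06,0.016,0],[0,0,0],1],[[0,0,0],[0,0,0],1],[[0,0,0],[0,0,0],1],[[0,0,0],[0,0,0],1],[[0,0,0],[0,0,0],1],[[0,0,0],[0,0,0],1],[[0,0,0],[0,0,0],1]])

```text
clock: 25.07
eef_pos: [0.4987, -0.0206, 0.3005]
tool_rot: [0.594, 0.804, -0.0, -0.0]
ft_force: [-0.6, 0.9, -0.2]
grip_width: 0.0854
grasp_force: 0.0
```

Run:
```python
from pads import *
im,W=pads('wrist'); Z=W[...,2]; D=np.hypot(W[...,0]-.5435,W[...,1]+.0172)
q=W[(Z>.034)&(Z<.046)&(D<.17)]; print(cv2.minAreaRect((q[:,:2]*1000).astype(np.float32)))
to(.51,.24,.25,-27.5); print(bot.get_obs()['joint_pos'],bot.get_obs()['eef_pos'])
```

```text
wrist 1 180 [0.0301 0.0308 0.0313]
wrist 2 157 [0.0299 0.0304 0.0309]
wrist 3 134 [0.0301 0.0307 0.0312]
wrist 4 151 [0.0304 0.0309 0.0315]
((543.7801513671875, -17.483566284179688), (191.49468994140625, 231.54827880859375), 1.239243507385254)
phi 17.11 shift frac [1.2277 0.437  0.2525] min rows 6.4 ('turn frac', np.float64(0.2478))
[-4.08231794e-02  2.23012782e-01  1.17266821e-01  1.46519147e+00
 -6.97270850e-05  1.23142896e+00] [ 0.49868925 -0.02038939  0.30052714]
```

Emit:
apply_moves(steps=[[[0.08,0.028,0],[0,0,0],1],[[0.16,0.054,0.01],[0,0,0],1],[[0.18,0.062,0.01],[0,0,0],1],[[0.18,0.062,0.01],[0,0,0],1],[[0.18,0.062,0.01],[0,0,0],1],[[0.18,0.062,0.02],[0,0,0],1],[[0.18,0.062,0.02],[0,0,0],1],[[0.18,0.062,0.02],[0,0,0],1]])

```text
clock: 25.78
eef_pos: [0.5074, 0.261, 0.2806]
tool_rot: [0.594, 0.805, 0.0, 0.0]
ft_force: [0.3, -0.2, -0.1]
grip_width: 0.0853
grasp_force: 0.0
```

Emit:
apply_moves(steps=[[[0.16,0.054,0],[0,0,0],1],[[0.098,0.031,0],[0,0,0],1],[[0,0,0],[0,0,0.025],1],[[0,0,0],[0,0,0.035],1],[[0,0,0],[0,0,0.035],1],[[0,0,0],[0,0,0.035],1],[[0,0,0],[0,0,0.035],1],[[0,0,0],[0,0,0.035],1]])

```text
clock: 26.45
eef_pos: [0.5086, 0.3135, 0.2804]
tool_rot: [0.815, 0.58, -0.0, 0.0]
ft_force: [-0.0, -0.4, 0.2]
grip_width: 0.0852
grasp_force: 0.0
```

Emit:
apply_moves(steps=[[[0,0,0],[0,0,0.03],1],[[0,0,0],[0,0,0.018],1],[[0,0,0],[0,0,0],1],[[0,0,0],[0,0,0],1],[[0,0,0],[0,0,0],1],[[0,0,0],[0,0,0],1],[[0,0,0],[0,0,0],1],[[0,0,0],[0,0,0],1]])

```text
clock: 27.12
eef_pos: [0.5083, 0.3138, 0.2806]
tool_rot: [0.855, 0.519, -0.0, -0.0]
ft_force: [0.1, -0.2, -0.3]
grip_width: 0.0853
grasp_force: 0.0
```

Run:
```python
from h import *
im,W=cloud('wrist'); Z=W[...,2]; D=np.hypot(W[...,0]-.509,W[...,1]-.313); cv2.imwrite('pics/w4.png',im[...,::-1])
br=im.astype(int).sum(-1)
for a,b,k in [(.045,.056,999),(.005,.016,250)]:
    q=W[(Z>a)&(Z<b)&(D<.11)&(br<k)]
    if len(q)>10: print(len(q),cv2.minAreaRect((q[:,:2]*1000).astype(np.float32)),np.median(q[:,2]))
to(.5085,.313,.043,-27.5);print(bot.get_obs()['eef_pos'])
```

```text
2362 ((509.0444641113281, 313.0798645019531), (99.86548614501953, 24.504173278808594), 63.064979553222656) 0.05048479097620473
12619 ((508.990966796875, 312.86944580078125), (159.08860778808594, 120.3612289428711), 62.94028854370117) 0.0106708856006063
phi -27.43 shift frac [-0.0033  0.0026  1.1882] min rows 5.7 ('turn frac', np.float64(0.0004))
[0.50833924 0.31382554 0.28064501]
```

View pics/w4.png

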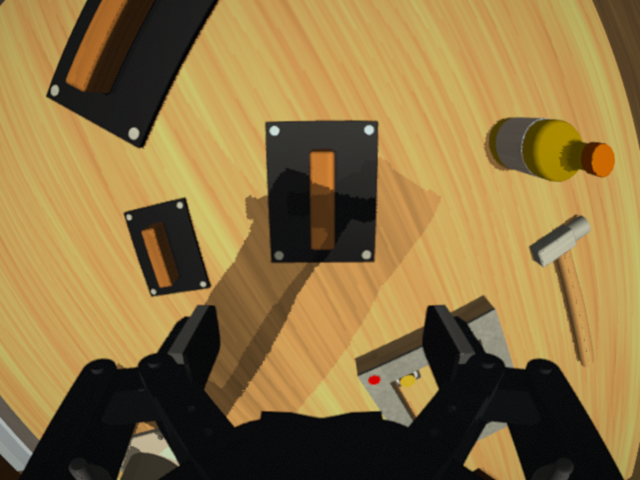

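The middle-sized plate, at (322,192), lies square under the gripper with its handle at (322,200). I descend and grip the handle.

Emit:
apply_moves(steps=[[[-0.002,0.005,0.08],[0,0,-0.0024],1],[[0,0,0.18],[0,0,0],1],[[0,0,0.2],[0,0,0],1],[[0,0,0.2],[0,0,0],1],[[0,0,0.2],[0,0,0],1],[[0,0,0.18],[0,0,0],1],[[0,0,0.1],[0,0,0],1],[[0,0,0.05],[0,0,0],1]])

```text
clock: 27.83
eef_pos: [0.5065, 0.3115, 0.0385]
tool_rot: [0.853, 0.523, -0.004, -0.0]
ft_force: [-0.8, 0.5, 0.5]
grip_width: 0.0852
grasp_force: 0.0
```

Emit:
apply_moves(steps=[[[0,0,0.033],[0,0,0],1],[[0,0,0],[0,0,0],1],[[0,0,0],[0,0,0],1],[[0,0,0],[0,0,0],0.1],[[0,0,0],[0,0,0],0.1],[[0,0,0],[0,0,0],0.1],[[0,0,0],[0,0,0],0.1],[[0,0,0],[0,0,0],0.1]])

```text
clock: 28.5
eef_pos: [0.5093, 0.3132, 0.0366]
tool_rot: [0.853, 0.522, 0.0, -0.0]
ft_force: [0.0, 0.5, -0.6]
grip_width: 0.026
grasp_force: 0.0
```

Emit:
apply_moves(steps=[[[0,0,0],[0,0,0],0.1],[[0,0,0],[0,0,0],0.1],[[0,0,0],[0,0,0],0.1],[[0,0,0],[0,0,0],0.1],[[0,0,0],[0,0,0],0.1],[[0,0,0],[0,0,0],0.1],[[0,0,0],[0,0,0],0.1],[[0,0,0],[0,0,0],0.1]])

```text
clock: 29.17
eef_pos: [0.5094, 0.3133, 0.0368]
tool_rot: [0.853, 0.522, 0.001, -0.0]
ft_force: [-0.7, -0.2, 5.7]
grip_width: 0.0234
grasp_force: 61.4
```

Run:
```python
from h import *
o=bot.get_obs(); print(o['eef_pos'],o['grip_width'],o['grasp_force'],o['ft_force'])
to(.509,.313,.13,1.2)
```

```text
[0.50939216 0.3133274  0.03676021] 0.02339620859513097 61.437774896621704 [-0.68641333 -0.21189094  5.67453783]
phi -27.01 shift frac [-0.0018 -0.0008 -0.4662] min rows 2.2 ('turn frac', np.float64(-0.1567))
```

Emit:
apply_moves(steps=[[[0,0,-0.03],[0,0,0],0.1],[[0,0,-0.05],[0,0,0],0.1],[[0,0,-0.08],[0,0,0],0.1],[[0,0,-0.1],[0,0,0],0.1],[[0,0,-0.1],[0,0,0],0.1],[[0,0,-0.08],[0,0,0],0.1],[[0,0,-0.05],[0,0,0],0.1],[[0,0,-0.01],[0,0,0],0.1]])

```text
clock: 29.83
eef_pos: [0.5099, 0.3135, 0.1382]
tool_rot: [0.853, 0.522, 0.002, 0.0]
ft_force: [1.5, 0.3, -4.4]
grip_width: 0.0231
grasp_force: 60.4
```

Emit:
apply_moves(steps=[[[0,0,0],[0,0,-0.01],0.1],[[0,0,0],[0,0,-0.02],0.1],[[0,0,0],[0,0,-0.027],0.1],[[0,0,0],[0,0,-0.027],0.1],[[0,0,0],[0,0,-0.027],0.1],[[0,0,0],[0,0,-0.025],0.1],[[0,0,0],[0,0,-0.0157],0.1],[[0,0,0],[0,0,-0.005],0.1]])

```text
clock: 30.5
eef_pos: [0.5081, 0.3124, 0.1344]
tool_rot: [0.699, 0.715, -0.002, -0.0]
ft_force: [-0.9, 0.2, -3.6]
grip_width: 0.0231
grasp_force: 60.3
```

Emit:
apply_moves(steps=[[[-0.04,0.003,0],[0,0,0],0.1],[[-0.09,0.007,0],[0,0,0],0.1],[[-0.13,0.011,0],[0,0,0],0.1],[[-0.15,0.012,0],[0,0,0],0.1],[[-0.16,0.014,0],[0,0,0],0.1],[[-0.16,0.014,0],[0,0,0],0.1],[[-0.16,0.014,0],[0,0,0],0.1],[[-0.16,0.014,0],[0,0,0],0.1]])

```text
clock: 31.17
eef_pos: [0.5305, 0.1013, 0.1356]
tool_rot: [0.7, 0.714, -0.001, -0.0]
ft_force: [0.7, -0.0, -4.1]
grip_width: 0.0233
grasp_force: 60.3
```

Emit:
apply_moves(steps=[[[-0.15,0.012,0],[0,0,0],0.1],[[-0.14,0.011,0],[0,0,0],0.1],[[-0.12,0.01,0],[0,0,0],0.1],[[-0.1,0.008,0],[0,0,0],0.1],[[-0.06,0.005,0],[0,0,0],0.1],[[-0.037,0.002,0],[0,0,0],0.1],[[0,0,0],[0,0,0],0.1],[[0,0,0],[0,0,0],0.1]])

```text
clock: 31.83
eef_pos: [0.5431, -0.0174, 0.1359]
tool_rot: [0.7, 0.714, 0.0, -0.0]
ft_force: [-0.0, 0.3, -4.8]
grip_width: 0.0231
grasp_force: 60.3
```

Run:
```python
from h import *
im,W=cloud('wrist'); Z=W[...,2]; D=np.hypot(W[...,0]-.5437,W[...,1]+.0174); cv2.imwrite('pics/w5.png',im[...,::-1])
o=bot.get_obs(); p=o['eef_pos'];print(p,o['grip_width'],o['ft_force'])
to(.5437,-.0174,.08,1.2)
```

```text
[ 0.54310817 -0.01687055  0.13589168] 0.023116937019237244 [ 0.83296592  0.4811717  -4.54174899]
phi 1.23 shift frac [-0.0029  0.003   0.2795] min rows 1.3 ('turn frac', np.float64(0.0002))
```

View pics/w5.png

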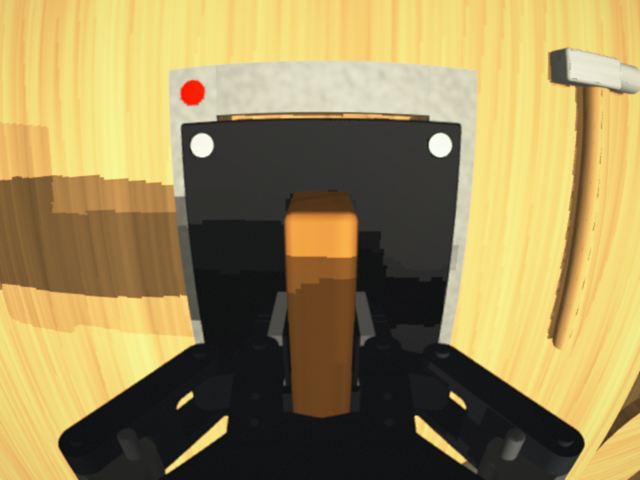

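The plate hangs level over the frame and square to it, with its edges at columns 181 and 462 symmetric about the opening. I lower it to just above the face.

Emit:
apply_moves(steps=[[[-0.002,0.003,0.03],[0,0,0],0.1],[[0,0,0.06],[0,0,0],0.1],[[0,0,0.06],[0,0,0],0.1],[[0,0,0.05],[0,0,0],0.1],[[0,0,0.04],[0,0,0],0.1],[[0,0,0.025],[0,0,0],0.1],[[0,0,0],[0,0,0],0.1],[[0,0,0],[0,0,0],0.1]])

```text
clock: 32.55
eef_pos: [0.5439, -0.0179, 0.0828]
tool_rot: [0.7, 0.715, -0.0, -0.0]
ft_force: [0.4, 0.6, -3.9]
grip_width: 0.023
grasp_force: 60.2
```

Run:
```python
from h import *
im,W=cloud('wrist'); Z=W[...,2]
o=bot.get_obs(); p=o['eef_pos'];print(p,o['ft_force'])
R=np.array([[np.cos(np.radians(1.2)),-np.sin(np.radians(1.2))],[np.sin(np.radians(1.2)),np.cos(np.radians(1.2))]])
F=(W[...,:2]-[.5437,-.0174])@R
br=im.astype(int).sum(-1)
# plate top: dark, z~.053 ; edges in frame coords
m=(Z>.047)&(Z<.06)&(abs(F[...,0])<.08)&(abs(F[...,1])<.1)
q=F[m]
for lo,hi in [(.0,.03),(.03,.06),(.06,.075)]:
    s=q[(q[:,1]>lo)&(q[:,1]<hi)]; print('x edges',s[:,0].min(),s[:,0].max())
print('y max',np.percentile(q[:,1],99.9)); A=W[m]; c=np.linalg.lstsq(np.c_[A[:,:2],np.ones(len(A))],A[:,2],rcond=None)[0];print('slopes',c)
to(.5437,-.0174,.068,1.2)
```

```text
[ 0.5443327  -0.01801756  0.08336218] [-0.10774834 -1.18216302 -4.11162202]
x edges -0.06024875788215645 0.05972765444716916
x edges -0.06037545840826242 0.05975061376692622
x edges -0.06050011635615968 0.05965667135587911
y max 0.07916524153455685
slopes [-0.00104381 -0.00071118  0.0572764 ]
phi 1.2 shift frac [ 0.0032 -0.0032  0.0768] min rows 0.4 ('turn frac', np.float64(0.0))
```

Emit:
apply_moves(steps=[[[0.002,-0.001,0.01],[0,0,0],0.1],[[0,0,0.015],[0,0,0],0.1],[[0,0,0.015],[0,0,0],0.1],[[0,0,0.015],[0,0,0],0.1],[[0,0,0.01],[0,0,0],0.1],[[0,0,0.006],[0,0,0],0.1],[[0,0,0],[0,0,0],0.1],[[0,0,0],[0,0,0],0.1]])

```text
clock: 33.27
eef_pos: [0.5437, -0.0177, 0.0687]
tool_rot: [0.7, 0.714, -0.0, -0.0]
ft_force: [-0.9, -0.2, -3.7]
grip_width: 0.0231
grasp_force: 60.2
```

Emit:
apply_moves(steps=[[[0,0,0.003],[0,0,0],0.1],[[0,0,0.003],[0,0,0],0.1],[[0,0,0.002],[0,0,0],0.1],[[0,0,0],[0,0,0],0.1],[[0,0,0],[0,0,0],0.1],[[0,0,0],[0,0,0],0.1],[[0,0,0],[0,0,0],0.1],[[0,0,0],[0,0,0],0.1]])

```text
clock: 33.93
eef_pos: [0.5438, -0.0177, 0.0673]
tool_rot: [0.7, 0.714, 0.0, 0.0]
ft_force: [-0.6, -0.6, -4.0]
grip_width: 0.0232
grasp_force: 60.2
```

Emit:
apply_moves(steps=[[[0,0,0.002],[0,0,0],0.1],[[0,0,0.001],[0,0,0],0.1],[[0,0,0],[0,0,0],0.1],[[0,0,0],[0,0,0],0.1],[[0,0,0],[0,0,0],0.1],[[0,0,0],[0,0,0],0.1],[[0,0,0],[0,0,0],0.1],[[0,0,0],[0,0,0],0.1]])

```text
clock: 34.6
eef_pos: [0.5439, -0.0177, 0.0668]
tool_rot: [0.7, 0.714, 0.0, 0.0]
ft_force: [0.2, 1.4, -1.4]
grip_width: 0.0233
grasp_force: 60.7
```

Emit:
apply_moves(steps=[[[0,0,0],[0,0,0],1],[[0,0,0],[0,0,0],1],[[0,0,0],[0,0,0],1],[[0,0,0],[0,0,0],1],[[0,0,0],[0,0,0],1],[[0,0,0],[0,0,0],1],[[0,0,0],[0,0,0],1],[[0,0,0],[0,0,0],1]])

```text
clock: 35.27
eef_pos: [0.5438, -0.0177, 0.0667]
tool_rot: [0.7, 0.714, 0.0, 0.0]
ft_force: [-0.6, 0.2, -0.3]
grip_width: 0.0852
grasp_force: 0.0
```

Emit:
apply_moves(steps=[[[0,0,-0.05],[0,0,0],1],[[0,0,-0.12],[0,0,0],1],[[0,0,-0.18],[0,0,0],1],[[0,0,-0.18],[0,0,0],1],[[0,0,-0.18],[0,0,0],1],[[0,0,-0.18],[0,0,0],1],[[0,0,-0.15],[0,0,0],1],[[-0.05,0,-0.1],[0,0,0],1]])

```text
clock: 35.93
eef_pos: [0.5447, -0.0267, 0.2996]
tool_rot: [0.699, 0.715, 0.002, 0.002]
ft_force: [0.7, 0.1, 0.7]
grip_width: 0.0852
grasp_force: 0.0
```

Emit:
apply_moves(steps=[[[-0.1,0,0],[0,0,0],1],[[-0.1,0,0],[0,0,0],1],[[-0.05,0,0],[0,0,0],1],[[0,0,0],[0,0,0],1],[[0,0,0],[0,0,0],1],[[0,0,0],[0,0,0],1],[[0,0,0],[0,0,0],1],[[0,0,0],[0,0,0],1]])

```text
clock: 36.6
eef_pos: [0.5449, -0.0769, 0.2944]
tool_rot: [0.699, 0.715, -0.0, -0.0]
ft_force: [-0.7, -0.4, -0.7]
grip_width: 0.0853
grasp_force: 0.0
```

Run:
```python
from h import *
im,W=cloud('wrist'); Z=W[...,2]; cv2.imwrite('pics/w6.png',im[...,::-1])
a=np.radians(1.2);R=np.array([[np.cos(a),-np.sin(a)],[np.sin(a),np.cos(a)]])
F=(W[...,:2]-[.5437,-.0174])@R
for n,(x,y) in dict(a=(-52,72),b=(52,72),c=(52,-72),d=(-52,-72)).items():
    m=np.hypot(F[...,0]-x/1e3,F[...,1]-y/1e3)<.006
    g=np.hypot(F[...,0]-x/1e3*80/52,F[...,1]-y/1e3)<.006
    print(n,m.sum(),np.nanmedian(Z[m]),'frame',g.sum(),np.nanmedian(Z[g]))
o=bot.get_obs();print(o['clock'],o['eef_pos'])
im,W=cloud('scene'); s=W[255:325,130:195].reshape(-1,3); q=s[(s[:,2]>.15)&(s[:,2]<.17)];print(cv2.minAreaRect((q[:,:2]*1000).astype(np.float32)),np.median(q[:,2]))
```

```text
a 104 0.04107695200739106 frame 102 0.040708935681996225
b 104 0.040587712196458264 frame 102 0.04066476372713315
c 254 0.34261581598336616 frame 93 0.0406281323949303
d 264 0.34268218316557186 frame 93 0.040795333771980864
36.65 [ 0.54492427 -0.07694987  0.29448493]
((512.3128051757812, -326.4046325683594), (33.72314453125, 30.274009704589844), 17.844709396362305) 0.15922074841347966
```

View pics/w6.png

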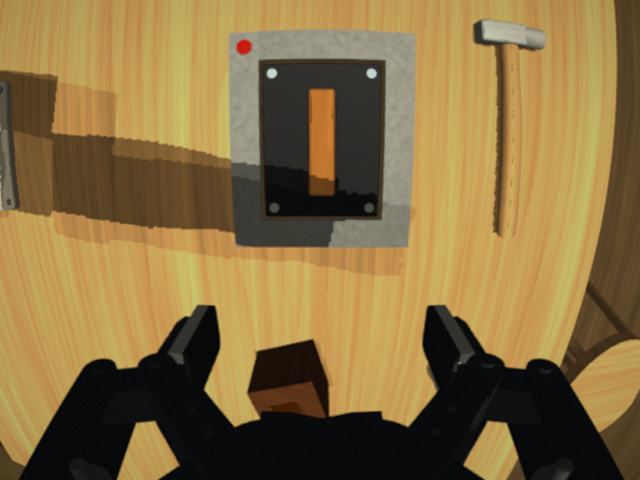

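The plate sits in the opening, centred around (322,140) with an even gap, and corners a and b are flush. The c and d readings are contaminated by the gripper, so I check those filtered before handing in.

Run:
```python
from h import *
im,W=cloud('wrist'); Z=W[...,2]
a=np.radians(1.2);R=np.array([[np.cos(a),-np.sin(a)],[np.sin(a),np.cos(a)]])
F=(W[...,:2]-[.5437,-.0174])@R; ok=True
for x,y in [(-52,72),(52,72),(52,-72),(-52,-72)]:
    m=(np.hypot(F[...,0]-x/1e3,F[...,1]-y/1e3)<.006)&(Z<.1); z=np.median(Z[m])-.0407; print(m.sum(),z.round(4)); ok&=abs(z)<.0015
if ok: print(bot.job_done())
```

```text
105 0.0001
107 -0.0
96 0.0001
95 0.0007
the job is handed in; nothing more can be done
None
```

The job is handed in: I touched all four pads in order, pushed the high one (pad 4) down about 5 mm level with the others, parked the probe in its stand, and laid the plate in the opening with all four corners within about 1 mm of the frame; the glue, jar and hammer were left alone.

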